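Clamp a bonded pod seam with cross-lock tweezers

TASK

Squeeze the red grips of the cross-lock tweezers to take them off the clip bar, and lower the open jaws over both top flanges of the white pod at the red index mark until the throat of the tweezers is felt fully home on the flange edge. Feel for the edge gently, pods are bedded at different depths and a hard push would squeeze out the bond; then let go, so that the tweezers stay upright on the flanges by themselves and hold the gaping seam shut. Leave the other things on the table where they are.

Things in the scene. Friction and masses are not known exactly. Their poses are not given: they have to be found in the camera images.
- tweezers: Self-closing cross-lock tweezers, spring steel with red grip plates, 93 mm long, 90 g, standing jaws down on the clip bar, which they pinch. Origin: middle of the throat, the flat underside of the crossing, against which a gripped edge butts. z runs up to the tail, 80 mm above the throat; y is the direction in which jaws and grips close. Jaws: 18 mm wide (x), reaching 13 mm below the throat.
- grips (a point): Point midway between the two red grip plates of the tweezers, 46 mm above the throat. Plates: 16 mm wide (tweezers' x), 28 mm tall, 32 mm over their outer faces at rest. Squeezed together along y (15 N) to their stop, the outer faces stand parallel, 26 mm apart.
- tw_a (a joint): Opening of the tweezers, rad: 0 = jaws shut on 5 mm (the bar, or both flanges closed); 0.09 = grips squeezed to the stop, jaws 20 mm apart. Let go, the jaws spring shut with about 4 N.
- clip_bar: Fixed clip bar: aluminium strip 5 mm thick, 120 mm long (x), upright on a brown wooden foot 150x56x12 mm; top of the strip 60 mm above the table. Origin: centre of the foot's underside; x along the strip. The tweezers are clipped on its top edge, within 40 mm of the middle.
- cradle: Fixed wooden cradle, board 190x112x12 mm, two U ribs 64 mm high lined with dark foam. In it lies the white pod, 160 mm long (x), 56 mm thick. Origin: centre of the board's underside. The pod's two top flanges stand upright along x, each 2.5 mm thick, 16 mm tall: the fixed half's at y -2.5 to 0 mm, the loose half's against it on the +y side, leaning out to +y while it gapes.
- mark (a point): Nominal point on the seam at the red index mark, midway along the cradle, 98 mm above its underside. The real flange edge lies 0 to 12 mm above this point: the pod is bedded by hand, at a depth that differs each time and is not measured. The edge is level for 40 mm either side. The foam gives about 1 mm per 16 N. The tweezers' throat belongs on the edge here, their x along the seam.
- pod_half (a joint): Gape of the pod's loose half, hinged along the pod's bottom seam, rad: 0 = flanges shut (5 mm together); 0.065 = 5 mm gape at the top edge. It stays where it is left; closing it takes about 2 N at the flange. Pressing on the pod with more than 20 N squeezes out the bond.
- glue_bottle: White adhesive bottle with green band, 51 mm diameter, 135 mm tall, standing behind the work; a bystander. Origin at its underside.
- resin_cup: Mixing cup with a stir stick, 65 mm diameter, 116 mm tall with the stick, standing left of the cradle; a bystander. Origin at its underside.
- sanding_block: Cork sanding block, 60x112x33 mm, lying behind the clip bar; a bystander. Origin at its underside.

How it is judged:
By the outcome, as a careful person would: the job done as asked, in the order asked, and still so for the second after the job is handed in, with the robot touching nothing.
It also fails if it takes over 35 s, if anything falls off the work surface, if the arm or the gripper's body presses on something with over 40 N, if the wrist force passes 120 N, or if a joint passes its speed limit or range.

ROBOT

A 7-joint arm with a two-finger parallel gripper is mounted at the origin on a cart in front of the work surface, level with it; the furniture and walls round the work are solid. World frame = base frame: x ahead of the robot, y to its left, z up, the work surface at z = 0. Lengths are in m, angles in rad, forces in N, time in s.
With the tool pointing down it reaches from about 0.4 to 0.875 m from the base axis. Payload 19.3 kg.
Tool frame: the origin (TCP) lies at the very end of the fingers, on their centre line; the grasp point (between the pads) lies 19 mm behind it; z points along the fingers, y is the line along which they close (so a half turn about z gives the same grasp; the last joint's range is limited). The gripper opens to 85 mm and grips with 20 to 120 N. Pads are 22 mm wide; open, the fingers measure 114 mm over their backs; the gripper's body (76 mm by 85 mm) begins 54 mm behind the grasp point. The pads swing forward as they close: fully open they stand 13 mm farther back than shut.
Start: joints at [1.065, 0.521, -0.036, 1.599, 0.021, 1.021, -0.113], TCP at [0.264, -0.567, 0.231] pointing down, gripper open.
Joint ranges: [-2.91, 2.91], [-0.3, 2.13], [-1.5, 1.42], [0.17, 2.43], [-1.26, 4.41], [0.16, 1.93], [-2.52, 2.52]. Speed limits (rad/s): [1.89, 1.89, 2.39, 2.39, 3.01, 3.01, 3.01].

INTERFACE

Orientations are given as [roll, pitch, yaw] about the fixed x, y, z axes, in that order (R = Rz(yaw) Ry(pitch) Rx(roll)).
In Python, from workcell import bot gives the robot as it stands. The module is installed in compiled form; this text tells all that it offers.
- The arm moves only by the tool apply_moves, never from a script. Its arguments are lists of equal length, an entry for each row: "claw": the finger opening in m, from 0 to 0.0854; "xyz": the shift along the tool's x, y, z in m, a list of three; "twist": the turn, a rotation vector about the tool's x, y, z in rad, a list of three. A call has 1 to 20 rows; each row shifts and turns the commanded pose from where the row before left it, along the tool's axes as they then stand; what a row does not reach is not made up. A row lasts 1/10 s, in which the tool goes at most 50 mm and 8.59 degrees, less where a joint would pass 70% of its speed; a pose out of reach is approached as far as the arm can. A call with a gripper value outside its range is refused whole. The fingers move at their own pace and stop on an object; "force" is the grip in N (left out, the last holds). Time passes only in rows, so rows that do not move let the fingers close. It gives the time, the measured TCP pose, the force, the opening and the grip force at its end, in the units of the state.
- bot.observe(): the state, without advancing time (a new reading comes with each control period).
- bot.grab_frame(name): name is "side" or "top"; returns a dict with "img" (480x640x3 uint8, red, green, blue), "vfov" (degrees; the focal length in pixels is half the picture's height over the tangent of half this angle, whatever the lens; pixels are square), "cx", "cy" (the principal point, pixels), "view" (4x4, takes a point from world to camera coordinates). Camera axes: x right, y up, looking along -z (the intrinsics and any distortion apply to the point x, -y, -z); pixel columns grow to the right and rows downward; lengths in m; the calibration is good to about 2 mm. A picture is of the moment at which its call begins. There is no depth.
- bot.job_done(): hands the job in; it is judged then, once.
Trained networks look in the newest picture that a camera, given by its name, has taken for a name from the list of things; names that differ only in an ending like _2 or _b are one class to them, and where a whole thing is asked for, a point or a joint stands for the part that bears it (a point fixed in the world has none). Each returns a list of dicts, best first, with "score" (0 to 1); they miss things now and then, are a little off and sometimes report something else, mostly with a low value. They report only what shows in the picture. A call takes as long as a camera call.
- bot.find_in(camera, query): "position" ([x, y, z] in m, in world coordinates, good to about 4 mm: the middle of the surface that is visible of it).
The state is a dict: "clock": time; "qpos": joint angles; "qd": joint speeds; "joint_efforts": joint torques, N m; "position": TCP position; "tool_rot": TCP orientation; "force": force on the tool from outside, world axes, zero at the start; "moment": the same for the moment, N m; "grip_width": finger opening in m; "finger_force": force on a finger pad.
Only numpy, scipy, OpenCV 4.12 (cv2) and the standard library are available. Lean on these libraries where they do the work, as an engineer would, in place of code of your own. Each camera call takes 0.05 s, during which the arm holds its last target. There are 200 camera calls.

## Working session

There is one attempt and no reset: what is moved stays moved. The work goes in short steps, Python scripts to look and compute and a tool call to move; the robot and the scene stay as the last step left them, time stands still between calls to the robot, and variables do not carry over. Pictures are saved under pics/ and viewed, at most 10 in all, crops included, and the job is handed in when it is done.

Besides the shell and the picture viewer there is one more tool, called after "Emit:" by a JSON object that holds its "api" and its "payload". apply_moves: Moves the arm, as the interface text tells. Its arguments: {"type":"object","properties":{"claw":{"type":"array"},"xyz":{"type":"array"},"twist":{"type":"array"},"force":{"type":"number"}},"required":["claw","xyz","twist"]}

```bash
mkdir -p pics
cat > h.py <<'E'
import numpy as np, cv2
from workcell import bot
def snap(c,fn=None):
    f=bot.grab_frame(c)
    if fn: cv2.imwrite('pics/'+fn,f['img'][:,:,::-1])
    return f
def proj(f,p):
    V=np.array(f['view']); q=V[:3,:3]@np.array(p,float)+V[:3,3]
    F=240/np.tan(np.radians(f['vfov'])/2)
    return np.array([f['cx']+F*q[0]/-q[2], f['cy']+F*-q[1]/-q[2]])
def ray(f,u,v):
    V=np.array(f['view']);F=240/np.tan(np.radians(f['vfov'])/2)
    d=V[:3,:3].T@np.array([(u-f['cx'])/F,-(v-f['cy'])/F,-1]); o=-V[:3,:3].T@V[:3,3]
    return o,d/np.linalg.norm(d)
def atz(f,u,v,z):
    o,d=ray(f,u,v); return o+d*(z-o[2])/d[2]
E
python3 - <<'E'
from h import *
for c in('side','top'):
    f=snap(c,c+'1.png')
    print(c,{k:v for k,v in f.items() if k not in('img','view')},np.round(f['view'],3).tolist())
    for q in('tweezers','grips','clip_bar','cradle','mark','glue_bottle','resin_cup','sanding_block'):
        try: print(q,[(np.round(r['position'],4).tolist(),round(r['score'],2)) for r in bot.find_in(c,q)][:3])
        except Exception as e: print(q,e)
s=bot.observe();print(s)
E
```

```text
side {'vfov': 43.05460160382741, 'cx': 317.7469321104404, 'cy': 236.63072369204096} [[0.995, -0.094, 0.012, -0.588], [0.048, 0.607, 0.793, -0.156], [-0.082, -0.789, 0.609, -1.1], [0.0, 0.0, 0.0, 1.0]]
tweezers [([0.475, -0.2324, 0.1081], 0.65)]
grips []
clip_bar [([0.4422, -0.2416, 0.0114], 0.71), ([0.4784, -0.2361, 0.1084], 0.6)]
cradle [([0.4841, 0.0456, 0.0457], 0.94)]
mark [([0.4905, 0.0488, 0.044], 0.64)]
glue_bottle [([0.4856, 0.0434, 0.0463], 0.65), ([0.7034, 0.0254, 0.0595], 0.63)]
resin_cup [([0.5158, 0.3502, 0.0412], 0.88)]
sanding_block [([0.6694, -0.2236, 0.0278], 0.75)]
top {'vfov': 50.72900692227895, 'cx': 319.5398120486027, 'cy': 231.81975241037514} [[-0.018, -0.999, -0.031, 0.087], [0.997, -0.02, 0.072, -0.598], [-0.073, -0.029, 0.997, -0.991], [0.0, 0.0, 0.0, 1.0]]
tweezers [([0.483, -0.2209, 0.1204], 0.62)]
grips [([0.4816, -0.2221, 0.1261], 0.81), ([0.6732, -0.21, 0.0292], 0.29)]
clip_bar [([0.4397, -0.2297, 0.014], 0.82)]
cradle [([0.4866, 0.0699, 0.0339], 0.59)]
mark [([0.4905, 0.069, 0.0323], 0.95)]
glue_bottle [([0.6972, 0.042, 0.0827], 0.69)]
resin_cup [([0.518, 0.3735, 0.0299], 0.71)]
sanding_block [([0.4797, -0.2242, 0.1238], 0.72), ([0.6776, -0.2107, 0.029], 0.68)]
{'clock': 0.9, 'qpos': array([ 1.06480145,  0.52142884, -0.03629522,  1.59952892,  0.0212068 ,
        1.02111977, -0.11277237]), 'qd': array([ 4.38718111e-04, -1.29456570e-04,  8.93313409e-04, -2.74878004e-05,
        8.26400553e-04,  1.39452269e-03, -1.36196614e-04]), 'joint_efforts': array([ 1.65084612e-05, -9.26838040e+01,  1.97815642e+00, -3.70255923e+01,
        1.80698169e-02,  2.01395960e-03, -3.54654128e-05]), 'position': array([ 0.26378949, -0.56656789,  0.23126249]), 'tool_rot': array([-3.14149362e+00,  1.62944949e-05,  4.35779523e-01]), 'force': array([ 0.20048608,  0.11949359, -0.14314996]), 'moment': array([ 0.00492227, -0.02600751,  0.02355427]), 'finger_force': 0.0, 'grip_width': 0.08527544834004436}
```

View pics/side1.png

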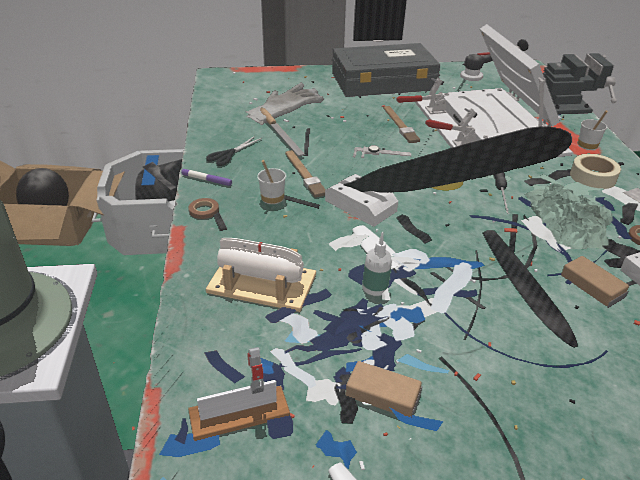

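View pics/top1.png

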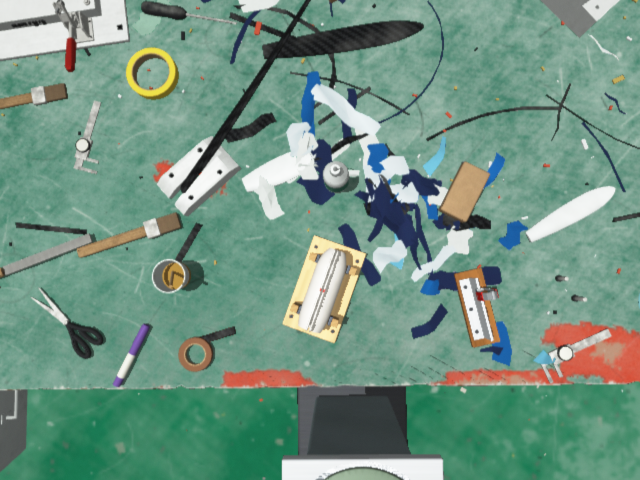

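The side view shows the tweezers at about (255,368) on the bar and the pod at (262,262), with its mark at (261,246). The top view shows the tweezers at (488,295), the pod at (324,290) and the bar at (477,305). I'll enlarge both.

Run:
```python
from h import *
t=cv2.imread('pics/top1.png');s=cv2.imread('pics/side1.png')
def c(im,x,y,w,h,k): return cv2.resize(im[y:y+h,x:x+w],None,fx=k,fy=k,interpolation=cv2.INTER_CUBIC)
a=np.hstack([c(t,280,230,100,120,4),c(t,440,250,100,120,4)][:2])  #480x800
cv2.imwrite('pics/ct.png',a)
b=np.hstack([c(s,200,225,120,90,3.3333),c(s,185,335,120,90,3.3333)])
cv2.imwrite('pics/cs.png',b)
```

```text
(no output)
```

View pics/ct.png

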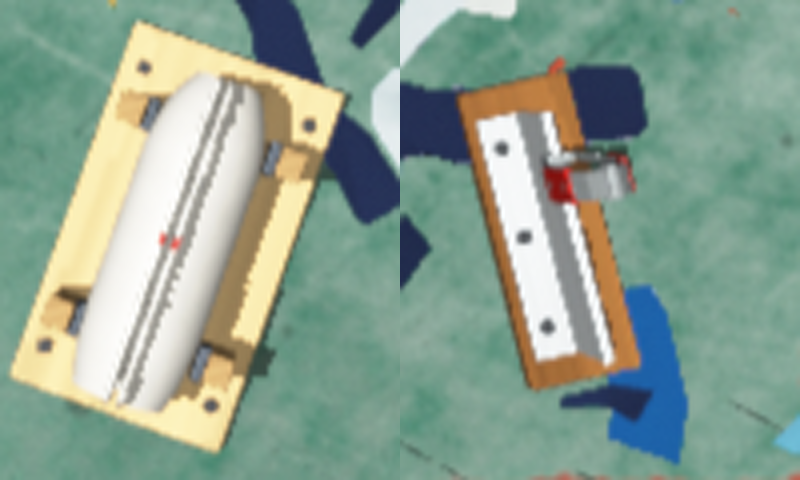

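View pics/cs.png

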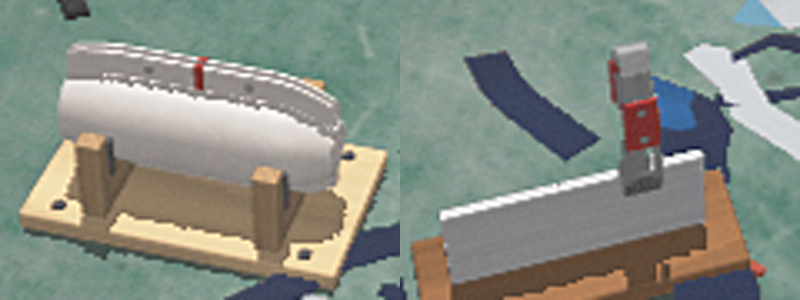

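The crops give cradle board corners at (137,22), (346,96), (220,452), (12,377) and foot corners at (458,96), (565,72), (640,365), (532,388). The tweezers stand at the far end of the bar. Next I'll turn these into poses.

Run:
```python
from h import *
from scipy.optimize import least_squares
ft=snap('top');fs=snap('side')
for n,f in(('t',ft),('s',fs)):
    V=np.array(f['view']);print(n,'cam',np.round(-V[:3,:3].T@V[:3,3],3))
def T(x,y,ox,oy,k): return (ox+x/k,oy+y/k)
cr=[T(x,y,280,230,4) for x,y in((137,22),(346,96),(220,452),(12,377))]
fo=[T(x-400,y,440,250,4) for x,y in((458,96),(565,72),(640,365),(532,388))]
for nm,px in(('cradle',cr),('foot',fo)):
    P=np.array([atz(ft,u,v,.012) for u,v in px]);
    ax=(P[0]+P[1]-P[2]-P[3])/2; ay=(P[0]+P[3]-P[1]-P[2])/2
    print(nm,np.round(P.mean(0),4),'len',np.linalg.norm(ax),'yaw',np.arctan2(ax[1],ax[0]),'w',np.linalg.norm(ay),'yaw',np.arctan2(ay[1],ay[0])-np.pi/2)
# side cross-checks
S=lambda x,y:T(x,y,200,225,10/3); B=lambda x,y:T(x-400,y,185,335,10/3)
P=[atz(fs,*S(x,y),.012) for x,y in((22,213),(385,150),(340,278))]; print('cradle side corners',np.round(P,4).tolist())
print('cradle top corners',np.round([atz(ft,u,v,.012) for u,v in cr],4).tolist())
print('strip top side',[np.round(atz(fs,*B(x,y),.06),4).tolist() for x,y in((441,213),(703,152))])
print('strip top top',[np.round(atz(ft,440+(x-400)/4,250+y/4,.06),4).tolist() for x,y in((545,112),(610,364))])
def tri(a,b):
    (o,d),(p,e)=ray(ft,*a),ray(fs,*b); t,s=np.linalg.lstsq(np.c_[d,-e],p-o,rcond=None)[0]
    return np.round((o+t*d+p+s*e)/2,4),np.linalg.norm(o+t*d-p-s*e)
print('tail top z.14',np.round(atz(ft,440+227/4,250+165/4,.14),4)) 
print('tail side z.14',np.round(atz(fs,*B(631,46),.14),4))
print('mark tri',tri(T(171,240,280,230,4),S(200,60)))
for z in(.098,.104,.11): print(z,np.round(atz(ft,*T(171,240,280,230,4),z),4),np.round(atz(fs,*S(200,58),z),4))
```

```text
t cam [0.526 0.046 1.034]
s cam [ 0.502 -0.829  0.8  ]
cradle [0.4857 0.0673 0.012 ] len 0.18836292239077013 yaw -0.3599025703552193 w 0.11097909207136489 yaw -0.3586148776186895
foot [ 0.4442 -0.2344  0.012 ] len 0.14763106106302704 yaw 0.2100124897572912 w 0.05436407273365227 yaw 0.19841721291010117
cradle side corners [[0.3819, 0.0473, 0.012], [0.5942, 0.0857, 0.012], [0.5594, -0.0205, 0.012]]
cradle top corners [[0.5935, 0.0864, 0.012], [0.5541, -0.0182, 0.012], [0.3783, 0.0488, 0.012], [0.4168, 0.1521, 0.012]]
strip top side [[0.3875, -0.2472, 0.06], [0.5046, -0.2229, 0.06]]
strip top top [[0.5033, -0.2218, 0.06], [0.3849, -0.2473, 0.06]]
tail top z.14 [ 0.4816 -0.2342  0.14  ]
tail side z.14 [ 0.4758 -0.2285  0.14  ]
mark tri (array([0.4876, 0.069 , 0.0998]), np.float64(0.0006400907408473291))
0.098 [0.4872 0.0691 0.098 ] [0.4879 0.0731 0.098 ]
0.104 [0.4874 0.0689 0.104 ] [0.488  0.0654 0.104 ]
0.11 [0.4877 0.0688 0.11  ] [0.4881 0.0577 0.11  ]
```

Emit:
{"api": "apply_moves", "payload": {"claw": [0.085, 0.085, 0.085, 0.085, 0.085, 0.085, 0.085, 0.085, 0.085, 0.085, 0.085, 0.085, 0.085, 0.085, 0.085, 0.085, 0.085], "xyz": [[0, 0, 0], [0, 0, 0], [0.02, -0.0205, 0], [0.02, -0.0205, 0], [0.02, -0.0205, 0], [0.02, -0.0205, 0], [0.02, -0.0205, 0], [0.02, -0.0205, 0], [0.02, -0.0205, 0], [0.02, -0.0205, 0], [0.02, -0.0205, 0], [0.02, -0.0205, 0], [0.02, -0.0205, 0], [0.02, -0.0205, 0], [0.02, -0.0205, 0], [0.02, -0.0205, 0], [0, 0, 0]], "twist": [[0, 0, 0.114], [0, 0, 0.114], [0, 0, 0], [0, 0, 0], [0, 0, 0], [0, 0, 0], [0, 0, 0], [0, 0, 0], [0, 0, 0], [0, 0, 0], [0, 0, 0], [0, 0, 0], [0, 0, 0], [0, 0, 0], [0, 0, 0], [0, 0, 0], [0, 0, 0]], "force": 40}}

```text
clock: 2.7
position: [0.4806, -0.2246, 0.2314]
tool_rot: [-3.141, -0.001, 0.213]
force: [0.4, -0.1, 0.1]
grip_width: 0.0848
finger_force: 0.0
```

Run:
```python
from h import *
s=bot.observe();print(s['clock'],s['position'],s['tool_rot'],s['force'])
f=snap('side')
c=cv2.resize(f['img'][325:425,190:310,::-1],None,fx=5,fy=5,interpolation=cv2.INTER_CUBIC)
c=np.ascontiguousarray(c)
def R(y): return np.array([np.cos(y),np.sin(y)]),np.array([-np.sin(y),np.cos(y)])
X,Y=R(.208);O=np.array([.4445,-.2345])
for s_ in (.028,.034,.040):
  for h in(.0,.032,.06,.08):
    p=np.r_[O+s_*X-.0*Y,.06+h]; u=(proj(f,p)-[190,325])*5; cv2.circle(c,tuple(int(v) for v in u),2,(0,255,0) if s_==.034 else (255,0,0),-1)
cv2.imwrite('pics/c2.png',c)
```

```text
2.7 [ 0.48059968 -0.2245706   0.23139635] [-3.14063172e+00 -1.23765756e-03  2.12502121e-01] [ 0.3961786  -0.0764977   0.13225007]
```

View pics/c2.png

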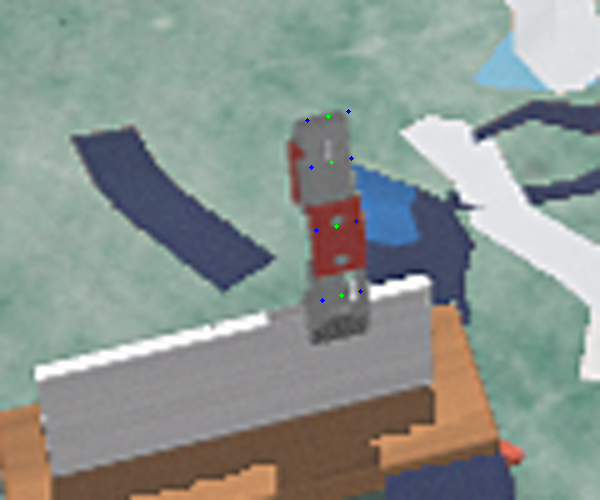

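The green s = 34 mm axis lies on the middle of the red plate, at about (337,235) in the crop. I'll descend around the grips.

Emit:
{"api": "apply_moves", "payload": {"claw": [0.085, 0.085, 0.085, 0.085, 0.085, 0.085, 0.085, 0.085, 0.085, 0.085], "xyz": [[-0.0034, 0.0022, 0.01], [0, 0, 0.018], [0, 0, 0.018], [0, 0, 0.018], [0, 0, 0.018], [0, 0, 0.018], [0, 0, 0.018], [0, 0, 0.018], [0, 0, 0.01], [0, 0, 0]], "twist": [[0, 0, 0.005], [0, 0, 0], [0, 0, 0], [0, 0, 0], [0, 0, 0], [0, 0, 0], [0, 0, 0], [0, 0, 0], [0, 0, 0], [0, 0, 0]]}}

```text
clock: 3.75
position: [0.4744, -0.2314, 0.084]
tool_rot: [-3.141, 0.002, 0.202]
force: [0.1, 0.1, -0.2]
grip_width: 0.0853
finger_force: 0.0
```

Run:
```python
from h import *
a=snap('side')['img'];b=snap('top')['img']
c=cv2.resize(a[300:420,190:310],None,fx=3.33,fy=3.33,interpolation=cv2.INTER_CUBIC)
d=cv2.resize(b[240:360,430:550],None,fx=3.33,fy=3.33,interpolation=cv2.INTER_CUBIC)
cv2.imwrite('pics/c3.png',np.hstack([c,d])[:,:,::-1])
```

```text
(no output)
```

View pics/c3.png

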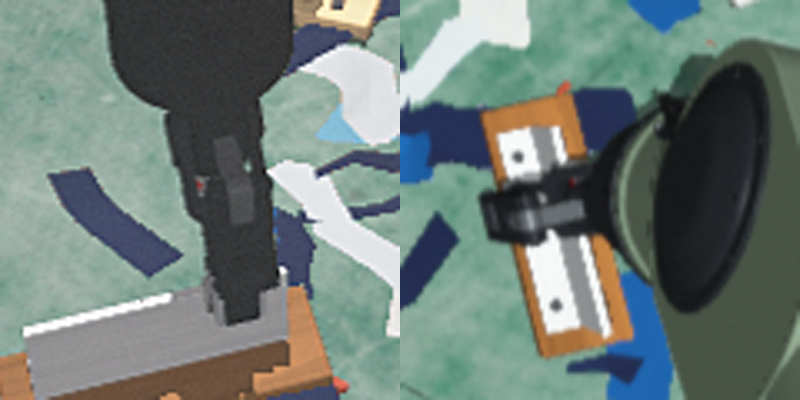

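The fingers straddle the tweezers, but the pose is about 4 mm off. I'll correct it and squeeze.

Emit:
{"api": "apply_moves", "payload": {"claw": [0.085, 0.085, 0.05, 0.04, 0.034, 0.03, 0.025, 0.02, 0.015, 0.015, 0.015], "xyz": [[0.004, -0.0032, 0], [0, 0, 0], [0, 0, 0], [0, 0, 0], [0, 0, 0], [0, 0, 0], [0, 0, 0], [0, 0, 0], [0, 0, 0], [0, 0, 0], [0, 0, 0]], "twist": [[0, 0, -0.005], [0, 0, 0], [0, 0, 0], [0, 0, 0], [0, 0, 0], [0, 0, 0], [0, 0, 0], [0, 0, 0], [0, 0, 0], [0, 0, 0], [0, 0, 0]], "force": 40}}

```text
clock: 4.95
position: [0.479, -0.2269, 0.0853]
tool_rot: [-3.142, 0.0, 0.208]
force: [0.1, 0.1, -1.1]
grip_width: 0.0247
finger_force: 40.9
```

Run:
```python
from h import *
s=bot.observe();print(s)
```

```text
{'clock': 4.95, 'qpos': array([ 0.38751306,  0.58334189, -0.07706687,  1.96289767,  0.07535548,
        0.59811206, -1.1022471 ]), 'qd': array([-1.81926364e-03, -4.45907847e-04,  1.24679986e-03, -1.17094222e-03,
       -4.02566385e-05,  1.48876505e-04,  4.78607254e-04]), 'joint_efforts': array([-9.52979521e-03, -8.64285564e+01,  1.33746352e+00, -2.45936519e+01,
        9.19600774e-03, -7.10410299e-03, -9.99746248e-06]), 'position': array([ 0.47895742, -0.22691723,  0.08527243]), 'tool_rot': array([-3.14154235e+00,  5.32332613e-05,  2.07711036e-01]), 'force': array([ 0.14080587,  0.08994457, -1.14790255]), 'moment': array([-0.00787054, -0.03638164,  0.0055799 ]), 'finger_force': 40.8565878868103, 'grip_width': 0.024740998200037848}
```

Emit:
{"api": "apply_moves", "payload": {"claw": [0.015, 0.015, 0.015, 0.015, 0.015, 0.015, 0.015, 0.015, 0.015, 0.015, 0.015, 0.015, 0.015, 0.015, 0.015, 0.015, 0.015, 0.015, 0.015, 0.015], "xyz": [[0, 0, -0.02], [0, 0, -0.02], [0, 0, -0.02], [0, 0, -0.02], [0, 0, -0.02], [0, 0, 0], [0, 0, 0], [0, 0, 0], [-0.008, -0.0232, 0], [-0.008, -0.0232, 0], [-0.008, -0.0232, 0], [-0.008, -0.0232, 0], [-0.008, -0.0232, 0], [-0.008, -0.0232, 0], [-0.008, -0.0232, 0], [-0.008, -0.0232, 0], [-0.008, -0.0232, 0], [-0.008, -0.0232, 0], [-0.008, -0.0232, 0], [-0.008, -0.0232, 0]], "twist": [[0, 0, 0], [0, 0, 0], [0, 0, 0], [0, 0, 0.1134], [0, 0, 0.1134], [0, 0, 0.1134], [0, 0, 0.1134], [0, 0, 0.1134], [0, 0, 0], [0, 0, 0], [0, 0, 0], [0, 0, 0], [0, 0, 0], [0, 0, 0], [0, 0, 0], [0, 0, 0], [0, 0, 0], [0, 0, 0], [0, 0, 0], [0, 0, 0]]}}

```text
clock: 6.95
position: [0.4869, 0.0685, 0.1854]
tool_rot: [-3.142, -0.0, -0.359]
force: [-0.2, -0.7, -0.8]
grip_width: 0.0248
finger_force: 40.8
```

Emit:
{"api": "apply_moves", "payload": {"claw": [0.015, 0.015, 0.015, 0.015], "xyz": [[0, 0, 0], [0, 0, 0], [0, 0, 0], [0, 0, 0]], "twist": [[0, 0, 0], [0, 0, 0], [0, 0, 0], [0, 0, 0]]}}

```text
clock: 7.35
position: [0.487, 0.0667, 0.1853]
tool_rot: [3.141, -0.0, -0.36]
force: [-0.2, -0.8, -1.0]
grip_width: 0.0252
finger_force: 40.8
```

Run:
```python
from h import *
s=bot.observe();print(s['clock'],s['position'],s['tool_rot'],s['force'],s['grip_width'])
f=snap('side');g=snap('top','top4.png')
O=np.array([.4872,.0675]);X=np.array([.9362,-.3513]);Y=-np.array([-.3513,-.9362])
K=5
c=np.ascontiguousarray(cv2.resize(f['img'][205:315,200:320,::-1],None,fx=K,fy=K,interpolation=cv2.INTER_CUBIC))
# seam line candidates, closed centre, at heights 98,104,110
for h,col in((.098,(0,255,0)),(.104,(255,0,0)),(.110,(0,0,255))):
  for a in(-.05,-.03,-.015,.015,.03):
    u=(proj(f,np.r_[O+a*X,h])-[200,205])*K; cv2.circle(c,tuple(int(round(v)) for v in u),2,col,-1)
cv2.imwrite('pics/c4.png',c)
# top pre-image
t=cv2.imread('pics/top1.png');K=8
d=np.ascontiguousarray(cv2.resize(t[255:330,300:350],None,fx=K,fy=K,interpolation=cv2.INTER_CUBIC))
for y,col in((-.0025,(0,255,0)),(.0,(255,0,0)),(.0025,(0,0,255)),(.0075,(255,0,255)),(-.0075,(255,0,255))):
  for a in(-.04,-.02,.01,.03):
    u=(proj(g,np.r_[O+a*X+y*Y,.104])-[300,255])*K+K/2; cv2.circle(d,tuple(int(round(v)) for v in u),2,col,-1)
cv2.imwrite('pics/c5.png',d)
```

```text
7.35 [0.48701767 0.06665021 0.18533129] [ 3.14142058e+00 -6.73963782e-05 -3.60447093e-01] [-0.16998447 -0.77089777 -0.98736753] 0.025163896036371865
```

View pics/c4.png

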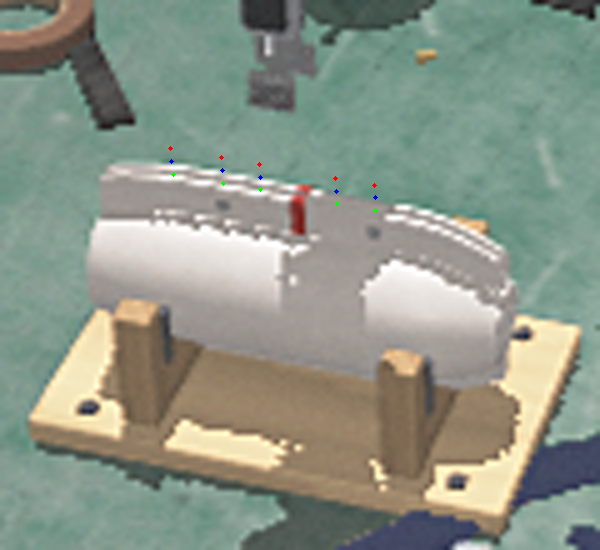

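View pics/c5.png

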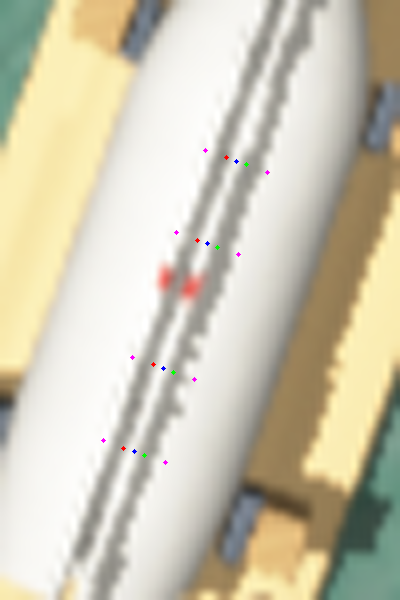

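The side crop shows the tweezers' open jaws at (272,90), above the mark at (300,190). The flange edge lies near the 98–102 mm dots. In the top crop the fixed flange lies between the y = 0 and y = −2.5 dots, and the gap is on the +y (left) side. I'll shift 2 mm toward the loose half and descend to just above the possible edge.

Emit:
{"api": "apply_moves", "payload": {"claw": [0.015, 0.015, 0.015, 0.015, 0.015, 0.015, 0.015], "xyz": [[0, -0.0017, 0.01], [0, 0, 0.01], [0, 0, 0.01], [0, 0, 0.01], [0, 0, 0.008], [0, 0, 0], [0, 0, 0]], "twist": [[0, 0, 0], [0, 0, 0], [0, 0, 0], [0, 0, 0], [0, 0, 0], [0, 0, 0], [0, 0, 0]]}}

```text
clock: 8.15
position: [0.4875, 0.069, 0.1372]
tool_rot: [3.141, 0.0, -0.359]
force: [-0.2, 0.0, -0.5]
grip_width: 0.0246
finger_force: 40.8
```

Run:
```python
from h import *
s=bot.observe();print(s['position'],s['force'],s['moment'])
f=snap('side')
cv2.imwrite('pics/c6.png',cv2.resize(f['img'][215:285,220:310,::-1],None,fx=7,fy=7,interpolation=cv2.INTER_CUBIC))
```

```text
[0.4875465  0.06903625 0.13717584] [-0.24346888  0.04219974 -0.50636239] [-0.01950896 -0.08825084 -0.02905125]
```

View pics/c6.png

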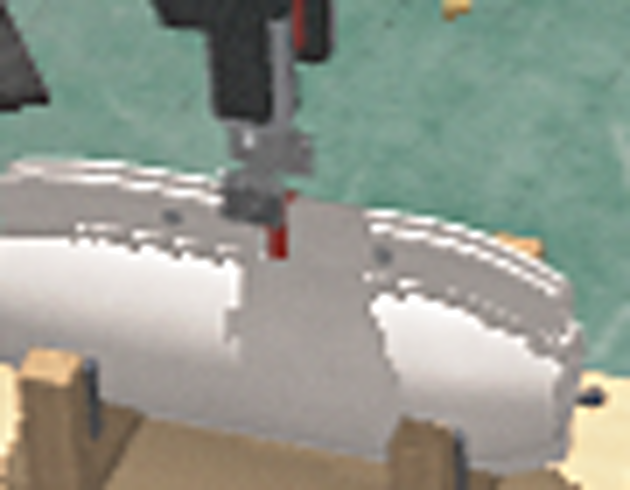

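The near jaw at (250,200) hangs just in front of the fixed flange, and the red mark at (278,235) shows slightly to its right. I'll check the alignment along the seam numerically.

Run:
```python
from h import *
f=snap('side');X=np.array([.9362,-.3513]);Y=np.array([.3513,.9362]);O=np.array([.4872,.0675]);C=np.array([.4875,.069])
for dx in(-.006,-.003,0): print('jaw',dx,proj(f,np.r_[C-.0115*Y+dx*X,.1055]).round(1))
for dx in(-.003,0,.003): print('mark',dx,proj(f,np.r_[O-.0025*Y+dx*X,.092]).round(1))
print('near edge corner z98,100,102',[proj(f,np.r_[O-.0025*Y-.04*X,z]).round(1) for z in(.098,.1,.102,.105)])
```

```text
jaw -0.006 [254.5 243.7]
jaw -0.003 [256. 244.]
jaw 0 [257.6 244.3]
mark -0.003 [257.9 247.3]
mark 0 [259.4 247.6]
mark 0.003 [260.9 247.9]
near edge corner z98,100,102 [array([239. , 241.4]), array([239. , 240.6]), array([238.9, 239.7]), array([238.8, 238.4])]
```

The jaws sit about 3 mm short along the seam and the edge looks to be near 100 mm. I'll correct x and begin feeling.

Emit:
{"api": "apply_moves", "payload": {"claw": [0.015, 0.015, 0.015, 0.015, 0.015], "xyz": [[0.003, 0, 0], [0, 0, 0.001], [0, 0, 0.0005], [0, 0, 0], [0, 0, 0]], "twist": [[0, 0, 0], [0, 0, 0], [0, 0, 0], [0, 0, 0], [0, 0, 0]]}}

```text
clock: 8.75
position: [0.4904, 0.068, 0.1358]
tool_rot: [3.142, 0.0, -0.359]
force: [0.6, -0.4, -1.8]
grip_width: 0.0246
finger_force: 40.8
```

Emit:
{"api": "apply_moves", "payload": {"claw": [0.015, 0.015, 0.015, 0.015], "xyz": [[0, 0, 0.0005], [0, 0, 0.0005], [0, 0, 0], [0, 0, 0]], "twist": [[0, 0, 0], [0, 0, 0], [0, 0, 0], [0, 0, 0]]}}

```text
clock: 9.15
position: [0.4904, 0.068, 0.1348]
tool_rot: [-3.142, 0.0, -0.359]
force: [-0.0, 0.0, -1.2]
grip_width: 0.0251
finger_force: 40.8
```

Emit:
{"api": "apply_moves", "payload": {"claw": [0.015, 0.015, 0.015, 0.015], "xyz": [[0, 0, 0.0006], [0, 0, 0.0006], [0, 0, 0], [0, 0, 0]], "twist": [[0, 0, 0], [0, 0, 0], [0, 0, 0], [0, 0, 0]]}}

```text
clock: 9.55
position: [0.4904, 0.068, 0.1336]
tool_rot: [3.142, 0.0, -0.359]
force: [0.8, 0.3, -0.9]
grip_width: 0.0248
finger_force: 40.8
```

Emit:
{"api": "apply_moves", "payload": {"claw": [0.015, 0.015, 0.015, 0.015], "xyz": [[0, 0, 0.0006], [0, 0, 0.0006], [0, 0, 0], [0, 0, 0]], "twist": [[0, 0, 0], [0, 0, 0], [0, 0, 0], [0, 0, 0]]}}

```text
clock: 9.95
position: [0.4904, 0.068, 0.1324]
tool_rot: [3.142, 0.0, -0.359]
force: [0.1, 0.1, -0.3]
grip_width: 0.025
finger_force: 40.8
```

Emit:
{"api": "apply_moves", "payload": {"claw": [0.015, 0.015, 0.015, 0.015], "xyz": [[0, 0, 0.0006], [0, 0, 0.0006], [0, 0, 0], [0, 0, 0]], "twist": [[0, 0, 0], [0, 0, 0], [0, 0, 0], [0, 0, 0]]}}

```text
clock: 10.35
position: [0.4904, 0.068, 0.1312]
tool_rot: [3.142, 0.0, -0.359]
force: [0.2, -0.3, -1.2]
grip_width: 0.0246
finger_force: 40.8
```

Emit:
{"api": "apply_moves", "payload": {"claw": [0.015, 0.015, 0.015, 0.015], "xyz": [[0, 0, 0.0006], [0, 0, 0.0006], [0, 0, 0], [0, 0, 0]], "twist": [[0, 0, 0], [0, 0, 0], [0, 0, 0], [0, 0, 0]]}}

```text
clock: 10.75
position: [0.4904, 0.068, 0.13]
tool_rot: [3.142, 0.0, -0.359]
force: [-0.3, 0.4, -1.0]
grip_width: 0.0248
finger_force: 40.8
```

Emit:
{"api": "apply_moves", "payload": {"claw": [0.015, 0.015, 0.015, 0.015], "xyz": [[0, 0, 0.0006], [0, 0, 0.0006], [0, 0, 0], [0, 0, 0]], "twist": [[0, 0, 0], [0, 0, 0], [0, 0, 0], [0, 0, 0]]}}

```text
clock: 11.15
position: [0.4904, 0.068, 0.1288]
tool_rot: [3.142, 0.0, -0.359]
force: [-0.2, 0.8, -0.8]
grip_width: 0.0248
finger_force: 40.8
```

Emit:
{"api": "apply_moves", "payload": {"claw": [0.015, 0.015, 0.015, 0.015], "xyz": [[0, 0, 0.0005], [0, 0, 0.0005], [0, 0, 0], [0, 0, 0]], "twist": [[0, 0, 0], [0, 0, 0], [0, 0, 0], [0, 0, 0]]}}

```text
clock: 11.55
position: [0.4904, 0.068, 0.1278]
tool_rot: [-3.142, 0.0, -0.359]
force: [-1.0, 0.8, -0.4]
grip_width: 0.0245
finger_force: 40.8
```

Emit:
{"api": "apply_moves", "payload": {"claw": [0.015, 0.015, 0.015, 0.015], "xyz": [[0, 0, 0.0005], [0, 0, 0.0005], [0, 0, 0], [0, 0, 0]], "twist": [[0, 0, 0], [0, 0, 0], [0, 0, 0], [0, 0, 0]]}}

```text
clock: 11.95
position: [0.4904, 0.068, 0.1268]
tool_rot: [-3.142, -0.0, -0.359]
force: [0.0, 0.3, -1.1]
grip_width: 0.0247
finger_force: 40.8
```

Emit:
{"api": "apply_moves", "payload": {"claw": [0.015, 0.015, 0.015, 0.015], "xyz": [[0, 0, 0.0005], [0, 0, 0.0005], [0, 0, 0], [0, 0, 0]], "twist": [[0, 0, 0], [0, 0, 0], [0, 0, 0], [0, 0, 0]]}}

```text
clock: 12.35
position: [0.4904, 0.068, 0.1258]
tool_rot: [3.142, 0.0, -0.359]
force: [-0.2, 0.6, -1.9]
grip_width: 0.0251
finger_force: 40.8
```

Emit:
{"api": "apply_moves", "payload": {"claw": [0.015, 0.015, 0.015, 0.015], "xyz": [[0, 0, 0.0004], [0, 0, 0.0004], [0, 0, 0], [0, 0, 0]], "twist": [[0, 0, 0], [0, 0, 0], [0, 0, 0], [0, 0, 0]]}}

```text
clock: 12.75
position: [0.4904, 0.068, 0.125]
tool_rot: [-3.142, 0.0, -0.359]
force: [0.3, 0.1, -0.7]
grip_width: 0.0251
finger_force: 40.8
```

Emit:
{"api": "apply_moves", "payload": {"claw": [0.015, 0.015, 0.015, 0.015], "xyz": [[0, 0, 0.0004], [0, 0, 0.0004], [0, 0, 0], [0, 0, 0]], "twist": [[0, 0, 0], [0, 0, 0], [0, 0, 0], [0, 0, 0]]}}

```text
clock: 13.15
position: [0.4904, 0.068, 0.1242]
tool_rot: [-3.142, 0.0, -0.359]
force: [-0.3, -0.4, -1.4]
grip_width: 0.025
finger_force: 40.8
```

Emit:
{"api": "apply_moves", "payload": {"claw": [0.015, 0.015, 0.015, 0.015], "xyz": [[0, 0, 0.0004], [0, 0, 0.0004], [0, 0, 0], [0, 0, 0]], "twist": [[0, 0, 0], [0, 0, 0], [0, 0, 0], [0, 0, 0]]}}

```text
clock: 13.55
position: [0.4904, 0.068, 0.1234]
tool_rot: [-3.142, 0.0, -0.359]
force: [0.9, -0.8, -1.3]
grip_width: 0.0248
finger_force: 40.8
```

Emit:
{"api": "apply_moves", "payload": {"claw": [0.015, 0.015, 0.015, 0.015], "xyz": [[0, 0, 0.0004], [0, 0, 0.0004], [0, 0, 0], [0, 0, 0]], "twist": [[0, 0, 0], [0, 0, 0], [0, 0, 0], [0, 0, 0]]}}

```text
clock: 13.95
position: [0.4905, 0.068, 0.1227]
tool_rot: [-3.141, -0.0, -0.359]
force: [0.4, -0.4, 4.9]
grip_width: 0.025
finger_force: 40.9
```

Emit:
{"api": "apply_moves", "payload": {"claw": [0.015, 0.015, 0.015], "xyz": [[0, 0, 0.0003], [0, 0, 0], [0, 0, 0]], "twist": [[0, 0, 0], [0, 0, 0], [0, 0, 0]]}}

```text
clock: 14.25
position: [0.4905, 0.068, 0.1225]
tool_rot: [-3.141, -0.0, -0.359]
force: [-1.0, -0.6, 6.8]
grip_width: 0.0251
finger_force: 41.1
```

Run:
```python
from h import *
for i in range(2):
    f=snap('side');s=bot.observe();print(s['position'],s['force'],s['moment'])
cv2.imwrite('pics/c7.png',cv2.resize(f['img'][215:285,220:310,::-1],None,fx=7,fy=7,interpolation=cv2.INTER_CUBIC))
```

```text
[0.49057328 0.06802374 0.12249075] [-0.42444358 -0.09014538  6.65193745] [-0.07976604  0.27173064  0.05817866]
[0.49056778 0.06800741 0.12250012] [-0.98395041 -0.45089324  6.56901634] [-0.06269335  0.23481257 -0.04622194]
```

View pics/c7.png

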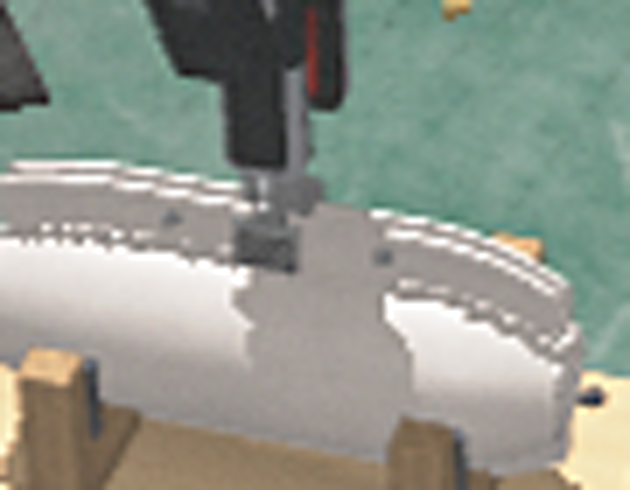

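The jaws at (265,245) straddle the flanges at the mark, with the throat on the edge and a contact of about 7.5 N. I'll press slightly more to confirm, then release gradually.

Emit:
{"api": "apply_moves", "payload": {"claw": [0.015, 0.015, 0.015], "xyz": [[0, 0, 0.0003], [0, 0, 0], [0, 0, 0]], "twist": [[0, 0, 0], [0, 0, 0], [0, 0, 0]]}}

```text
clock: 14.65
position: [0.4906, 0.068, 0.1223]
tool_rot: [-3.141, -0.0, -0.359]
force: [-1.8, -0.2, 9.7]
grip_width: 0.0247
finger_force: 41.2
```

Emit:
{"api": "apply_moves", "payload": {"claw": [0.06, 0.06, 0.06, 0.06, 0.06], "xyz": [[0, 0, 0], [0, 0, 0], [0, 0, 0], [0, 0, 0], [0, 0, 0]], "twist": [[0, 0, 0], [0, 0, 0], [0, 0, 0], [0, 0, 0], [0, 0, 0]]}}

```text
clock: 15.15
position: [0.4904, 0.068, 0.1219]
tool_rot: [3.142, 0.0, -0.359]
force: [0.6, -0.7, -0.2]
grip_width: 0.0599
finger_force: 0.0
```

Run:
```python
from h import *
f=snap('side');s=bot.observe();print(s['position'],s['force'],s['grip_width'])
cv2.imwrite('pics/c8.png',cv2.resize(f['img'][205:285,220:310,::-1],None,fx=7,fy=7,interpolation=cv2.INTER_CUBIC))
```

```text
[0.4903601  0.06797184 0.12192882] [0.28055066 0.06986183 0.0146953 ] 0.05961550786161142
```

View pics/c8.png

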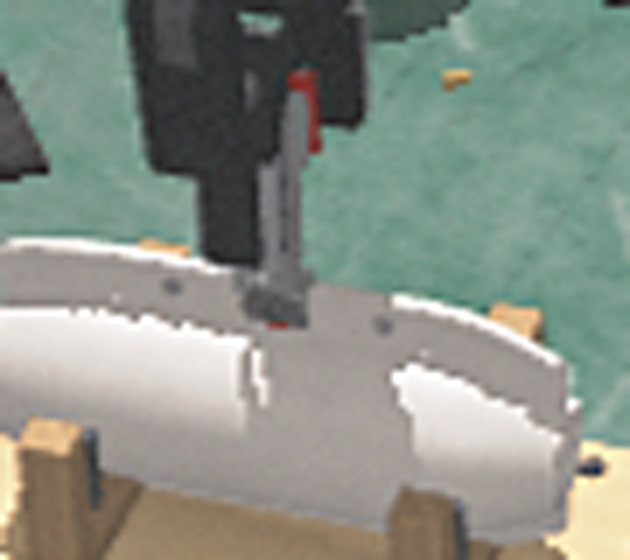

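The seam is shut: only one edge line shows, and the jaws hold at (278,305) over the mark. I'll retreat straight up.

Emit:
{"api": "apply_moves", "payload": {"claw": [0.07, 0.07, 0.07, 0.07, 0.07, 0.07, 0.07, 0.07, 0.07, 0.07, 0.07], "xyz": [[0, 0, 0], [0, 0, -0.01], [0, 0, -0.015], [0, 0, -0.02], [0, 0, -0.02], [0, 0, -0.02], [0, 0, -0.02], [0, 0, -0.02], [0, 0, -0.015], [0, 0, 0], [0, 0, 0]], "twist": [[0, 0, 0], [0, 0, 0], [0, 0, 0], [0, 0, 0], [0, 0, 0], [0, 0, 0], [0, 0, 0], [0, 0, 0], [0, 0, 0], [0, 0, 0], [0, 0, 0]]}}

```text
clock: 16.3
position: [0.4903, 0.068, 0.2623]
tool_rot: [-3.141, -0.001, -0.359]
force: [-0.4, 0.5, -0.2]
grip_width: 0.0698
finger_force: 0.0
```

Run:
```python
from h import *
f=snap('side');s=bot.observe();print(s['clock'],s['position'],s['force'])
print([(np.round(r['position'],3),r['score']) for q in('tweezers','grips') for r in bot.find_in('side',q)])
# numeric check: red grip pixels near the expected place
im=f['img'].astype(int);m=(im[...,0]>120)&(im[...,1]<70)&(im[...,2]<80)
v,u=np.nonzero(m[170:260,230:290]);print('red px',len(u),u.mean()+230,v.mean()+170,u.min()+230,u.max()+230,v.min()+170,v.max()+170)
Y=np.array([.3513,.9362]);C=np.array([.4904,.068])
for h in(0,.032,.046,.06,.08): print(h,proj(f,np.r_[C-.016*Y*(0<h<.08),.098+h]).round(1))
```

```text
16.35 [0.49011381 0.06796473 0.26182445] [-0.03094708 -0.29671412 -0.23339246]
[(array([0.487, 0.062, 0.141]), 0.64), (array([0.486, 0.061, 0.143]), 0.73)]
red px 96 256.375 228.20833333333334 252 264 215 251
0 [261.4 244. ]
0.032 [257.7 235.4]
0.046 [257.3 229.2]
0.06 [256.9 222.9]
0.08 [259.4 208.8]
```

```bash
python3 -c "
from workcell import bot
print(bot.job_done())"
```

```text
the job is handed in; nothing more can be done
None
```

The tweezers are clipped upright on the pod flanges at the red mark, throat felt home at about 10 N, and the seam is shut. The job was handed in at 16.4 s with the arm clear. I viewed 11 pictures, one over the limit of 10.

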